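# Make up a wash kit and a drawing kit from the studio's stock

### The arm

A 7-joint arm with a two-finger parallel gripper is mounted at the origin on the work surface. World frame = base frame: x ahead of the robot, y to its left, z up, the work surface at z = 0. Lengths are in m, angles in rad, forces in N, time in s.
With the tool pointing down it reaches from about 0.425 to 0.875 m from the base axis. Payload 4.7 kg.
Tool frame: the origin (TCP) lies midway between the tips of the shut fingers; the grasp point (between the pads) lies 19 mm behind it (ctrl.grip_point_offset is the distance from the TCP to the grasp point, in m); z points along the fingers, y is the line along which they close (so a half turn about z gives the same grasp; the last joint's range is limited). The gripper opens to 87 mm and grips with 3 to 60 N. Pads are 19 mm wide; open, the fingers measure 117 mm over their backs; the gripper's body (75 mm by 190 mm) begins 51 mm behind the grasp point.
Start: joints at [-1.095, 0.321, -0.07, 1.45, 0.023, 1.371, -0.057], TCP at [0.29, 0.582, 0.223] pointing down, gripper open.
Joint ranges: [-2.86, 2.86], [-0.3, 2.09], [-1.38, 1.24], [0.06, 2.45], [-1.56, 4.7], [0.09, 2.05], [-2.69, 2.69]. Speed limits (rad/s): [2.57, 2.57, 3.14, 3.14, 3.14, 3.14, 3.14].

### API

Orientations are given as a rotation vector (axis times angle).
In Python, from bench import ctrl gives the robot as it stands. The module is installed in compiled form; this text tells all that it offers.
- The arm moves only by the shell command python3 -m handwheel 'ROWS' [OPENING] [FORCE]. ROWS is JSON, a list of rows, each an object of numbers: "x", "y", "z": the shift along the tool's x, y, z in m; "wx", "wy", "wz": the turn, a rotation vector about the tool's x, y, z in degrees. A call has 1 to 10 rows; each row is the pose to reach, as a shift and turn from the pose commanded when the call began, along the tool's axes at that moment; what a row does not reach only later rows make up. A row lasts 1/12 s, in which the tool goes at most 41.7 mm and 7.16 degrees, less where a joint would pass 70% of its speed; a pose out of reach is approached as far as the arm can. A call with a gripper value outside its range is refused whole. OPENING is the finger opening in m, from 0 to 0.087, set as the call begins (- or left out, the last holds). The fingers move at their own pace and stop on an object; FORCE is the grip in N (left out, the last holds). Time passes only in rows, so rows that repeat a pose let the fingers close. It gives the time, the measured TCP pose, the force, the opening and the grip force at its end, in the units of the state.
- ctrl.get_state(): the state, without advancing time (a new reading comes with each control period).
- ctrl.get_image(name): name is "side" or "top" or "wrist"; returns a dict with "image" (420x560x3 uint8, red, green, blue), "K" (3x3 intrinsics, pixels), "k1" (the pictures are not rectified: a ray, as slopes to the right and down, at radius r is drawn at 1 + k1 r^2 times it, then the intrinsics apply), "world_to_cam" (4x4, takes a point from world to camera coordinates); the wrist camera has in their place "hand_eye" (4x4, takes a point from camera to tool coordinates, whose origin is the TCP and whose axes are the flange's). Camera axes: x right, y down, z forward; pixel columns grow to the right and rows downward; lengths in m; the calibration is good to about 2 mm. A picture is of the moment at which its call begins: read the wrist's pose just before it. There is no depth.
- ctrl.close_job(): hands the job in; it is judged then, once.
The state is a dict: "time": time; "joint_positions": joint angles; "qd": joint speeds; "joint_torque": joint torques, N m; "position": TCP position; "tool_rot": TCP orientation; "ft_force": force on the tool from outside, world axes, zero at the start; "torque": the same for the moment, N m; "grip_width": opening from 0.0 (shut) to 1.0 (fully open); "grip_force": force on a finger pad.
Only numpy, scipy, OpenCV 4.12 (cv2) and the standard library are available. Lean on these libraries where they do the work, as an engineer would, in place of code of your own. Each camera call takes 0.05 s, during which the arm holds its last target. There are 200 camera calls.

### The job

Make up two artist's kits from the stock on the desk. The wash kit, in the round tin, gets both paint pots and one ink bottle, packed side by side in a triangle so that all three stand on the tin's floor; the drawing kit, in the wooden pen tray, gets the other ink bottle, standing in the small square compartment, and the jumbo pencil, lying flat along the long compartment. Either ink bottle may go in either kit; never tip a pot or a bottle over, and leave the eraser, the sharpener and the tape roll where they are.

Things in the scene. Friction and masses are not known exactly. Their poses are not given: they have to be found in the camera images.
- pot_a_mid (a point): centre (half-way up) of a paint pot: plain upright cylinder 38 mm in diameter and 58 mm tall, cream body with a full-width flat white ribbed lid (the top 13 mm), standing on the desk; about 90 g. z up; its turn about z means nothing. Grip it in its upper part (e.g. 42 mm above its foot), so that the fingertips stay above the rims of tin and tray
- pot_b_mid (a point): centre (half-way up) of the second paint pot, identical to the first
- ink_a_mid (a point): centre (half-way up) of a round ink bottle: dark body 38 mm in diameter, straight from the foot to 50 mm, then a short shoulder to a narrow black screw cap 25 mm in diameter (from 54 to 70 mm up); 70 mm tall in all, white paper band round the body, standing on the desk; about 100 g. z up; its turn about z means nothing. Grip the body high (e.g. 42 mm above its foot) or the cap
- ink_b_mid (a point): centre (half-way up) of the second ink bottle, identical to the first
- pencil_mid (a point): centre of the jumbo pencil: hexagonal barrel in plain dark grey lacquer, 12 mm across flats, lying flat on the desk on one of its flats (centre 6 mm up, 13.9 mm wide over the corners), 165 mm long including the sharpened cone (pale wood) at the +x end; barrel runs from x = -82 to +60 mm, the cone from +60 to +82 mm; x along the pencil, 20 g
- tin: shallow round open tin of bare metal, fixed to the desk: outside 110 mm in diameter, inside 104 mm, 20 mm high, floor 3 mm thick. Origin at the centre of its underside, z up. Three pots or bottles fit only in a triangle: with their centres about 28 mm from the tin's centre and 120 degrees apart there are about 10 mm between neighbours and 5 mm to the wall
- tray: long pale wooden pen tray, fixed to the desk: 270 mm along its x, 74 mm along its y, 18 mm high; walls, divider and floor 4 mm thick. Origin at the centre of its underside, z up. Divider across it at x = -69 mm: the small square compartment (60 mm along x, 66 mm along y inside) is centred at x = -101 mm, y = 0; the long compartment (198 mm by 66 mm inside) is centred at x = +32 mm, y = 0
- eraser_mid (a point): bystander, to be left where it is: white block eraser in a grey card sleeve, 60 x 24 x 17 mm (x along it), point at its centre, loose on the desk
- sharpener_mid (a point): bystander, to be left where it is: small steel wedge pencil sharpener, 25 x 16 x 12 mm, point at its centre, loose on the desk
- tape_mid (a point): bystander, to be left where it is: roll of tan masking tape lying flat, 80 mm outside diameter, 60 mm inside, 24 mm high, point at its centre, loose on the desk
Not all that is in view belongs to the job. Of the things that look like the part that bears pencil_mid, the smaller one is meant. Several things look just like the tin: the one meant starts farthest from the robot's base.

How it is judged:
At the end, for the whole second after the job is handed in: Both pots and one ink bottle stand in the tin within 37 mm of its axis, the other bottle in the tray's small compartment, all on the floor (5 mm), upright (0.12 rad); the pencil lies flat in the long compartment, centred within 22 mm, along it within 0.35 rad; all released, at rest (horizontal distance between each of pot_a_mid, pot_b_mid and tin below 0.037 m and z of pot_a_mid in the frame of tin between 0.027 and 0.037 m and angle between each of pot_a_mid, pot_b_mid's own z axis and vertical below 0.12 rad and linear speed of each of pot_a, pot_b, pencil below 0.02 m/s and z of pot_b_mid in the frame of tin between 0.027 and 0.037 m and ((horizontal distance between ink_a_mid and tin below 0.037 m and z of ink_a_mid in the frame of tin between 0.033 and 0.043 m and angle between each of ink_a_mid, ink_b_mid's own z axis and vertical below 0.12 rad and linear speed of each of ink_a, ink_b below 0.02 m/s and x of ink_b_mid in the frame of tray between -0.117 and -0.085 m and y of ink_b_mid in the frame of tray between -0.018 and 0.018 m and z of ink_b_mid in the frame of tray between 0.034 and 0.044 m) or (horizontal distance between ink_b_mid and tin below 0.037 m and z of ink_b_mid in the frame of tin between 0.033 and 0.043 m and angle between each of ink_b_mid, ink_a_mid's own z axis and vertical below 0.12 rad and linear speed of each of ink_b, ink_a below 0.02 m/s and x of ink_a_mid in the frame of tray between -0.117 and -0.085 m and y of ink_a_mid in the frame of tray between -0.018 and 0.018 m and z of ink_a_mid in the frame of tray between 0.034 and 0.044 m)) and x of pencil_mid in the frame of tray between 0.01 and 0.054 m and y of pencil_mid in the frame of tray between -0.031 and 0.031 m and z of pencil_mid in the frame of tray between 0.0065 and 0.0145 m and angle between the x axis of pencil_mid and the x axis of tray, either way round below 0.35 rad); the robot touches nothing.
It fails at once if a pot or a bottle tipped over (more than 0.6 rad) (angle between any of pot_a_mid, pot_b_mid, ink_a_mid, ink_b_mid's own z axis and vertical above 0.6 rad).
It fails at once if the eraser, the sharpener or the tape roll pushed more than 25 mm from its place (distance of any of eraser_mid, sharpener_mid, tape_mid from where it was at the start of the episode above 0.025 m).
It also fails if it takes over 122 s, if anything falls off the work surface, if the arm or the gripper's body presses on something with over 40 N, if the wrist force passes 120 N, or if a joint passes its speed limit or range.

## Working session

There is one attempt and no reset: what is moved stays moved. The work goes in short steps, Python scripts to look and compute and a shell command to move; the robot and the scene stay as the last step left them, time stands still between calls to the robot, and variables do not carry over. Pictures are saved under pics/ and viewed, at most 14 in all, crops included, and the job is handed in when it is done.

```bash
mkdir -p pics; cat > h.py <<'E'
import numpy as np, cv2, pickle
from bench import ctrl
from scipy.spatial.transform import Rotation as R
def snap(name,fn=None):
    s=ctrl.get_state(); d=ctrl.get_image(name)
    if 'hand_eye' in d:
        T=np.eye(4);T[:3,:3]=R.from_rotvec(s['tool_rot']).as_matrix();T[:3,3]=s['position']
        d['c2w']=T@np.array(d['hand_eye'])
    else: d['c2w']=np.linalg.inv(np.array(d['world_to_cam']))
    if fn: cv2.imwrite('pics/'+fn+'.png',d['image'][:,:,::-1]); pickle.dump(d,open('pics/'+fn+'.pkl','wb'))
    return d
def load(fn): return pickle.load(open('pics/'+fn+'.pkl','rb'))
def ray(d,u,v):
    k=np.array(d['K']);k1=d['k1']
    p=cv2.undistortPoints(np.array([[[u,v]]],float),k,np.array([k1,0,0,0.]))[0,0]
    c=d['c2w']; return c[:3,3], c[:3,:3]@np.array([p[0],p[1],1])
def onz(d,u,v,z):
    o,r=ray(d,u,v); return o+r*(z-o[2])/r[2]
def proj(d,P):
    c=np.linalg.inv(d['c2w']); q=c[:3,:3]@np.array(P)+c[:3,3]; q=q/q[2]
    f=1+d['k1']*(q[0]**2+q[1]**2); k=np.array(d['K']); return (k@[q[0]*f,q[1]*f,1])[:2]
def tri(d1,a,d2,b):
    o1,r1=ray(d1,*a);o2,r2=ray(d2,*b)
    t=np.linalg.lstsq(np.c_[r1,-r2],o2-o1,rcond=None)[0]
    p,q=o1+t[0]*r1,o2+t[1]*r2; return (p+q)/2,np.linalg.norm(p-q)
def move(dx,dy):  # world shift -> tool axes
    s=ctrl.get_state(); return R.from_rotvec(s['tool_rot']).inv().apply([dx,dy,0])
E
python3 - <<'E'
from h import *
s=ctrl.get_state();print({k:np.round(v,3) for k,v in s.items()},ctrl.grip_point_offset)
for n in ['top','side','wrist']:
    d=snap(n,n+'0');print(n,d['k1'],np.round(d['K'],1).tolist(),np.round(d['c2w'],3).tolist())
E
```

```text
{'time': np.float64(0.0), 'joint_positions': array([-1.095,  0.322, -0.07 ,  1.452,  0.023,  1.371, -0.057]), 'qd': array([-0.001, -0.   ,  0.001, -0.002, -0.   ,  0.001, -0.002]), 'joint_torque': array([-0.0000e+00, -4.9130e+01, -4.0400e-01, -3.1252e+01, -6.4000e-02,
        4.4000e-02,  0.0000e+00]), 'position': array([0.289, 0.581, 0.221]), 'tool_rot': array([-7.190e-01, -3.058e+00,  3.000e-03]), 'ft_force': array([ 0.277, -0.426, -0.215]), 'torque': array([-0.007,  0.016, -0.003]), 'grip_force': np.float64(0.0), 'grip_width': np.float64(1.003)} 0.0187
top 0.02056547663093969 [[491.2, 0.0, 281.7], [0.0, 491.2, 206.4], [0.0, 0.0, 1.0]] [[-0.007, -0.998, 0.065, 0.405], [-1.0, 0.008, 0.01, 0.001], [-0.011, -0.065, -0.998, 1.087], [0.0, 0.0, 0.0, 1.0]]
side -0.06532250986697265 [[471.1, 0.0, 280.5], [0.0, 471.1, 202.7], [0.0, 0.0, 1.0]] [[0.953, -0.178, 0.243, 0.223], [-0.302, -0.582, 0.756, -0.731], [0.007, -0.794, -0.608, 0.67], [0.0, 0.0, 0.0, 1.0]]
wrist -0.07901333475051951 [[357.8, 0.0, 277.3], [0.0, 357.8, 214.5], [0.0, 0.0, 1.0]] [[0.446, 0.857, 0.259, 0.219], [0.895, -0.426, -0.131, 0.617], [-0.002, 0.29, -0.957, 0.385], [0.0, 0.0, 0.0, 1.0]]
```

View pics/top0.png

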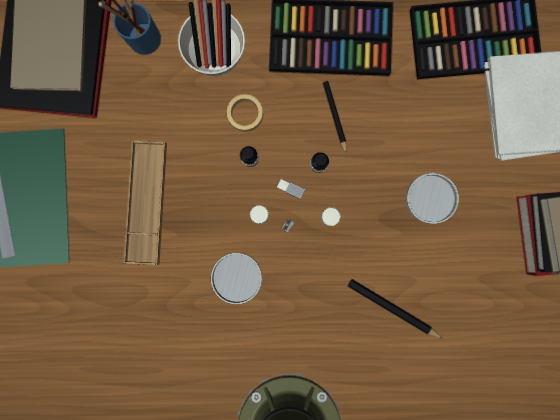

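View pics/side0.png

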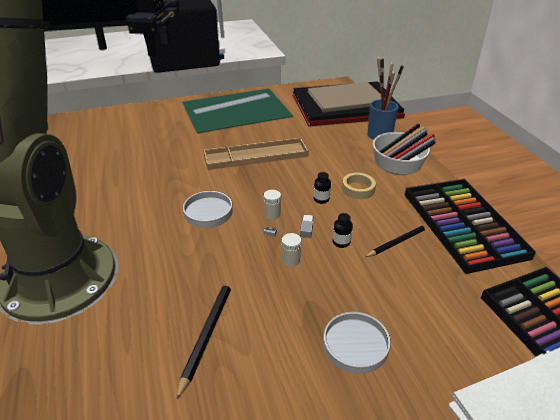

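Top view: tins at (237,278) and (432,198). The right one is farthest from the base, whose flange is near (290,415). Pencils are at (335,115), about 70 px long, and (395,310), about 107 px long, so the small upper one is meant. Pots are at (259,214) and (331,217), inks at (249,156) and (320,162), and the tray runs from (148,143) to (142,263).

```bash
python3 - <<'E'
from h import *
t,s=load('top0'),load('side0')
it,is_=[d['image'].astype(int) for d in (t,s)]
def cc(m,lo,hi,off=(0,0)):
    n,l,st,c=cv2.connectedComponentsWithStats(m.astype(np.uint8))
    return [(np.round(c[i]+off,1),st[i]) for i in range(1,n) if lo<st[i,4]<hi]
def box(d,im,u0,v0,u1,v1,f,lo,hi,name):
    for c,st in cc(f(im[v0:v1,u0:u1]),lo,hi,(u0,v0)): print(name,c,st[2:],)
white=lambda a:a.min(2)>170
dark=lambda a:a.max(2)<55
box(t,it,240,190,350,235,white,60,900,'top pot')
box(t,it,230,140,340,180,dark,60,900,'top ink')
box(t,it,315,75,355,155,dark,60,900,'top pencil')
box(s,is_,255,180,310,250,white,30,900,'side white')
box(s,is_,310,165,360,250,dark,30,900,'side dark')
print('tcp in views',proj(t,ctrl.get_state()['position']),proj(s,ctrl.get_state()['position']))
tin=lambda a:(abs(a[:,:,0]-a[:,:,2])<40)&(a.mean(2)>110)
for b in [(205,250,270,308),(400,165,465,230)]:
    box(t,it,*b,tin,500,4000,'tin')
# tiled crop
def crop(d,u0,v0,u1,v1): return cv2.resize(d['image'][v0:v1,u0:u1,::-1],(390,290),interpolation=cv2.INTER_CUBIC)
A=np.vstack([np.hstack([crop(t,225,75,355,172),crop(t,115,170,245,267)]),np.hstack([crop(s,195,130,325,227),crop(s,255,170,385,267)])])
cv2.imwrite('pics/c1.png',A)
E
```

```text
top pot [258.6 214. ] [ 18  17 234]
top pot [330.5 216.3] [ 18  18 242]
top ink [248.3 154.9] [ 18  18 241]
top ink [319.7 161. ] [ 17  17 237]
top pencil [333.7 111.1] [ 23  61 341]
side white [271.8 194.2] [ 17  10 133]
side white [306.2 217.6] [ 7  6 40]
side white [291.  239.2] [ 19  13 194]
side dark [322.4 182.1] [ 17  20 237]
side dark [321.2 200.7] [16  6 43]
side dark [342.9 224.6] [ 18  22 303]
side dark [340.7 244.5] [17  8 54]
tcp in views [-46.59474112 308.02124183] [158.56004157  50.15239838]
tin [236.4 277.6] [  51   51 1981]
tin [431.9 198. ] [  52   51 1996]
```

View pics/c1.png

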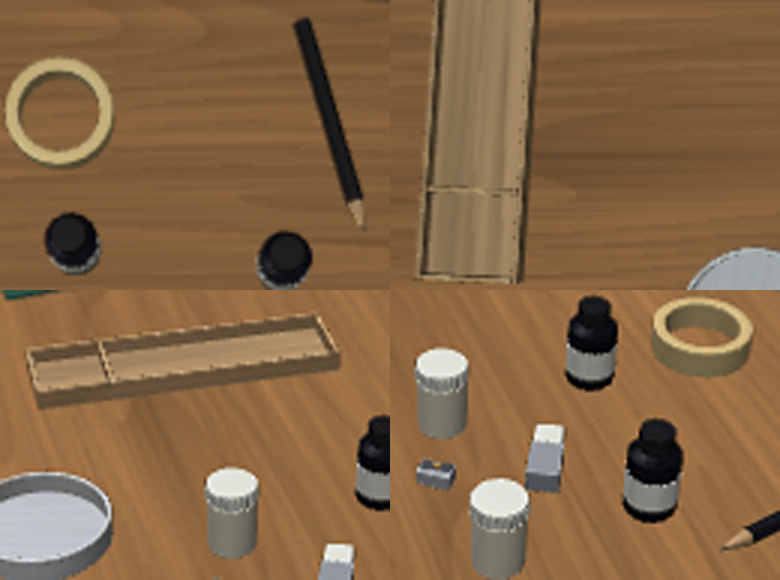

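The crop shows the short pencil with its tip at about (345,150), the caps at (249,154) and (320,161), and the tray divider at v≈233, so the small compartment is at the near end. Next I triangulate.

```bash
python3 - <<'E'
from h import *
t,s=load('top0'),load('side0')
for n,a,b in [('potA',(258.6,214),(271.8,194.2)),('potB',(330.5,216.3),(291,239.2)),('inkA',(249,154),(322.7,175.3)),('inkB',(320,160.7),(344.3,216.7)),
 ('divL',(127,233),(0,0)),]:
    if n!='divL': p,e=tri(t,a,s,b);print(n,p.round(3),'err',e.round(4),np.hypot(*p[:2]).round(3))
# pencil: axis via dark mask
m=(t['image'][75:155,315:355].max(2)<55);y,x=np.nonzero(m)
P=np.array([onz(t,u+315,v+75,.008)[:2] for u,v in zip(x,y)]);
vx,vy,_,_=cv2.fitLine(P.astype(np.float32),cv2.DIST_HUBER,0,.01,.01).ravel();q=(P-P.mean(0))@[vx,vy]
print('pencil barrel mid',P.mean(0).round(3),'dir',vx,vy,'len',np.ptp(q),'tip',onz(t,345,150.5,.006).round(3),'butt',onz(t,325.5,82,.006).round(3))
for n,u,v in [('nearL',123.8,264),('nearR',158.5,264),('farL',131,142),('farR',165.5,142.5),('divL',126.7,232.7),('divR',158.5,233)]: print(n,onz(t,u,v,.018).round(3))
for c in [(236.4,277.6),(431.9,198)]:
    p=onz(t,*c,.012);print('tin',p.round(3),np.hypot(*p[:2]),np.linalg.norm(onz(t,c[0]-25.7,c[1],.02)-onz(t,c[0]+25.7,c[1],.02)))
# side check of tin height: rims
g=s['image'].astype(int)
for n,u,v in [('tape',245,112)]: print(n,onz(t,u,v,.024).round(3))
print('eraser',onz(t,291,189,.017).round(3),'sharp',onz(t,287.5,225.5,.012).round(3))
M=R.from_rotvec(ctrl.get_state()['tool_rot']).as_matrix();print(M.round(3))
# side coords -> tray corners: near-left outer, divider
print('tray near corners side',[onz(s,195+x/3,130+(y-290)/3,.018).round(3).tolist() for x,y in [(28,350),(40,395),(338,352),(320,317)]])
print(load('wrist0')['hand_eye'])
E
```

```text
potA [0.457 0.06  0.061] err 0.0006 0.461
potB [ 0.451 -0.091  0.06 ] err 0.0002 0.46
inkA [0.582 0.078 0.074] err 0.0014 0.587
inkB [ 0.569 -0.07   0.072] err 0.0046 0.573
pencil barrel mid [ 0.683 -0.104] dir 0.9642581 0.2649649 len 0.15678882850958614 tip [ 0.599 -0.129  0.006] butt [ 0.754 -0.088  0.006]
nearL [0.353 0.355 0.018]
nearR [0.352 0.28  0.018]
farL [0.62  0.343 0.018]
farR [0.618 0.267 0.018]
divL [0.421 0.35  0.018]
divR [0.419 0.28  0.018]
tin [0.321 0.111 0.012] 0.3400740469769547 0.11099533564155621
tin [ 0.491 -0.317  0.012] 0.5846016117026098 0.11068625245444336
tape [0.683 0.091 0.024]
eraser [ 0.513 -0.009  0.017] sharp [ 0.434 -0.001  0.012]
[[-0.895  0.446 -0.001]
 [ 0.446  0.895 -0.001]
 [-0.    -0.001 -1.   ]]
tray near corners side [[0.359, 0.358, 0.018], [0.356, 0.282, 0.018], [0.622, 0.275, 0.018], [0.627, 0.338, 0.018]]
[[-6.96467563e-04 -9.57013733e-01 -2.90041771e-01  7.95212001e-02]
 [ 9.99999566e-01 -4.86866158e-04 -7.94815381e-04  3.89238183e-04]
 [ 6.19437713e-04 -2.90042199e-01  9.57013657e-01 -1.63250824e-01]
 [ 0.00000000e+00  0.00000000e+00  0.00000000e+00  1.00000000e+00]]
```

```bash
python3 -m handwheel '[{"x":-0.035,"y":-0.023,"wz":7},{"x":-0.067,"y":-0.044,"wz":14},{"x":-0.1,"y":-0.065,"wz":21},{"x":-0.132,"y":-0.086,"wz":28},{"x":-0.165,"y":-0.108,"wz":35},{"x":-0.2,"y":-0.13,"wz":42},{"x":-0.23,"y":-0.15,"wz":49},{"x":-0.26,"y":-0.17,"wz":56},{"x":-0.29,"y":-0.19,"wz":63},{"x":-0.317,"y":-0.207,"wz":63.5}]' 0.06
python3 -m handwheel '[{"x":-0.035,"y":0.02},{"x":-0.07,"y":0.04},{"x":-0.105,"y":0.06},{"x":-0.14,"y":0.08},{"x":-0.176,"y":0.103},{"x":-0.176,"y":0.103}]'
python3 - <<'E'
from h import *
d=snap('wrist','w1');s=ctrl.get_state();print(s['position'],R.from_rotvec(s['tool_rot']).as_matrix().round(3))
for n,P in dict(inkA=(.582,.078,.07),inkB=(.569,-.07,.07),potA=(.457,.06,.058),potB=(.451,-.091,.058)).items(): print(n,proj(d,P).round(0))
E
```

```text
[0.28949548 0.5816029  0.22189491] [[-0.895  0.446 -0.   ]
 [ 0.446  0.895 -0.001]
 [-0.    -0.001 -1.   ]]
inkA [ 59. 522.]
inkB [ -9. 528.]
potA [ -2. 462.]
potB [-63. 476.]invalid input at $[0]: expected keys x, y, z, wx, wy, wz
invalid input at $[0]: expected keys x, y, z, wx, wy, wz
```

View pics/w1.png

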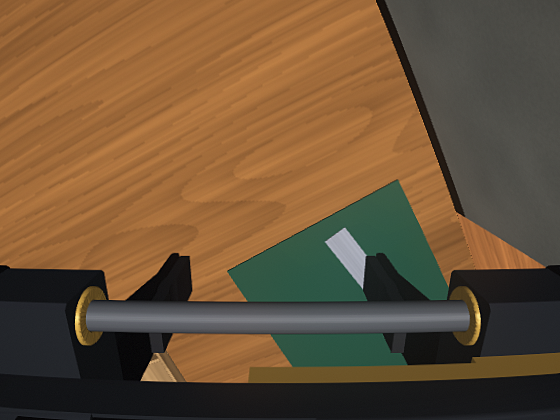

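The call was refused because each row needs all six keys. The wrist view shows only the cutting mat and the open fingers, and what the camera sees well lies ahead along tool +x. I'll resend and stop short of the ink bottle, so the camera gets it in view.

```bash
python3 -m handwheel '[{"x":-0.032,"y":-0.025,"z":0,"wx":0,"wy":0,"wz":7},{"x":-0.064,"y":-0.05,"z":0,"wx":0,"wy":0,"wz":14},{"x":-0.096,"y":-0.074,"z":0,"wx":0,"wy":0,"wz":21},{"x":-0.128,"y":-0.098,"z":0,"wx":0,"wy":0,"wz":28},{"x":-0.16,"y":-0.123,"z":0,"wx":0,"wy":0,"wz":35},{"x":-0.192,"y":-0.148,"z":0,"wx":0,"wy":0,"wz":42},{"x":-0.224,"y":-0.172,"z":0,"wx":0,"wy":0,"wz":49},{"x":-0.256,"y":-0.197,"z":0,"wx":0,"wy":0,"wz":56},{"x":-0.288,"y":-0.222,"z":0,"wx":0,"wy":0,"wz":63},{"x":-0.319,"y":-0.246,"z":0,"wx":0,"wy":0,"wz":63.5}]' 0.06
python3 -m handwheel '[{"x":-0.035,"y":0.017,"z":0,"wx":0,"wy":0,"wz":0},{"x":-0.07,"y":0.034,"z":0,"wx":0,"wy":0,"wz":0},{"x":-0.105,"y":0.051,"z":0,"wx":0,"wy":0,"wz":0},{"x":-0.14,"y":0.068,"z":0,"wx":0,"wy":0,"wz":0},{"x":-0.175,"y":0.085,"z":0,"wx":0,"wy":0,"wz":0},{"x":-0.21,"y":0.1,"z":0,"wx":0,"wy":0,"wz":0},{"x":-0.241,"y":0.117,"z":0,"wx":0,"wy":0,"wz":0},{"x":-0.241,"y":0.117,"z":0,"wx":0,"wy":0,"wz":0}]'
python3 - <<'E'
from h import *
d=snap('wrist','w2');s=ctrl.get_state();print(s['position'],R.from_rotvec(s['tool_rot']).as_matrix().round(3))
for n,P in dict(inkA=(.582,.078,.07),inkB=(.569,-.07,.07),potA=(.457,.06,.058),potB=(.451,-.091,.058)).items(): print(n,proj(d,P).round(0))
E
```

```text
time: 1.03
position: [0.4661, 0.2173, 0.2227]
tool_rot: [2.227, 2.216, 0.001]
ft_force: [1.5, -0.1, 0.6]
grip_width: 0.69
grip_force: 0.0
time: 1.7
position: [0.5844, -0.0308, 0.2227]
tool_rot: [2.229, 2.206, -0.004]
ft_force: [-1.0, 0.1, -0.3]
grip_width: 0.688
grip_force: 0.0
[ 0.58337129 -0.02656603  0.22239517] [[ 0.007  1.     0.   ]
 [ 1.    -0.007 -0.003]
 [-0.003  0.    -1.   ]]
inkA [272.  70.]
inkB [261. 237.]
potA [132.  96.]
potB [144. 254.]
```

View pics/w2.png

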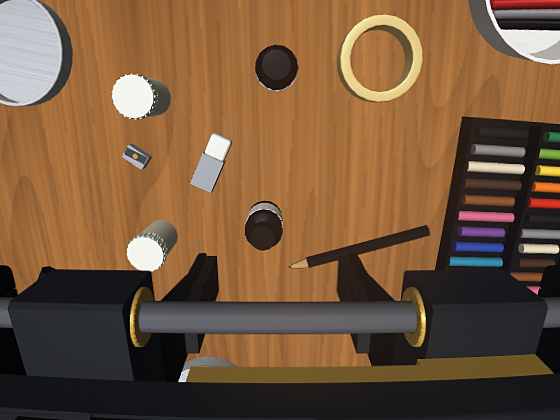

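The picture matches the predictions: ink A cap at (276,68), ink B cap at (264,232), pot lids at (133,96) and (147,252), pencil from (290,266) to (428,230). All are within 2–5 px, about 4 mm. Going for ink A.

```bash
python3 -m handwheel '[{"x":0.04,"y":0.002,"z":0,"wx":0,"wy":0,"wz":0},{"x":0.08,"y":0.002,"z":0,"wx":0,"wy":0,"wz":0},{"x":0.104,"y":0.002,"z":0.02,"wx":0,"wy":0,"wz":0},{"x":0.104,"y":0.002,"z":0.06,"wx":0,"wy":0,"wz":0},{"x":0.104,"y":0.002,"z":0.1,"wx":0,"wy":0,"wz":0},{"x":0.104,"y":0.002,"z":0.12,"wx":0,"wy":0,"wz":0},{"x":0.104,"y":0.002,"z":0.12,"wx":0,"wy":0,"wz":0}]'
python3 -c "
from h import *
s=ctrl.get_state();print(s['position'],R.from_rotvec(s['tool_rot']).as_matrix().round(3))"
```

```text
time: 2.33
position: [0.5798, 0.084, 0.0969]
tool_rot: [-2.214, -2.221, 0.014]
ft_force: [-0.1, 0.1, -0.3]
grip_width: 0.691
grip_force: 0.0
[0.57982866 0.08397614 0.09693356] [[-0.003  1.    -0.01 ]
 [ 1.     0.003 -0.002]
 [-0.002 -0.01  -1.   ]]
```

```bash
python3 -m handwheel '[{"x":-0.003,"y":0.003,"z":0,"wx":0,"wy":0,"wz":0},{"x":-0.003,"y":0.003,"z":0.03,"wx":0,"wy":0,"wz":0},{"x":-0.003,"y":0.003,"z":0.06,"wx":0,"wy":0,"wz":0},{"x":-0.003,"y":0.003,"z":0.074,"wx":0,"wy":0,"wz":0},{"x":-0.003,"y":0.003,"z":0.074,"wx":0,"wy":0,"wz":0},{"x":-0.003,"y":0.003,"z":0.074,"wx":0,"wy":0,"wz":0}]'
python3 -m handwheel '[{"x":0,"y":0,"z":0,"wx":0,"wy":0,"wz":0},{"x":0,"y":0,"z":0,"wx":0,"wy":0,"wz":0},{"x":0,"y":0,"z":0,"wx":0,"wy":0,"wz":0},{"x":0,"y":0,"z":0,"wx":0,"wy":0,"wz":0},{"x":0,"y":0,"z":0,"wx":0,"wy":0,"wz":0},{"x":0,"y":0,"z":0,"wx":0,"wy":0,"wz":0}]' 0.02 15
```

```text
time: 2.83
position: [0.5891, 0.08, 0.0304]
tool_rot: [2.22, 2.222, 0.003]
ft_force: [-1.1, -0.6, 1.0]
grip_width: 0.69
grip_force: 0.0
time: 3.33
position: [0.5878, 0.0798, 0.0295]
tool_rot: [-2.22, -2.222, -0.001]
ft_force: [-3.2, -0.2, 6.0]
grip_width: 0.429
grip_force: 15.0
```

Ink A is gripped: width 0.429 × 87 mm ≈ 37 mm and TCP z 29.5 mm with the foot on the desk. Lift and carry to the small compartment at (0.386, 0.316), with a look at the tray on arrival.

```bash
python3 -m handwheel '[{"x":0,"y":0,"z":-0.03,"wx":0,"wy":0,"wz":0},{"x":0,"y":0,"z":-0.07,"wx":0,"wy":0,"wz":0},{"x":0,"y":0,"z":-0.1,"wx":0,"wy":0,"wz":0},{"x":0.03,"y":-0.026,"z":-0.1,"wx":0,"wy":0,"wz":0},{"x":0.06,"y":-0.052,"z":-0.1,"wx":0,"wy":0,"wz":0},{"x":0.09,"y":-0.078,"z":-0.1,"wx":0,"wy":0,"wz":0},{"x":0.12,"y":-0.104,"z":-0.1,"wx":0,"wy":0,"wz":0},{"x":0.12,"y":-0.13,"z":-0.1,"wx":0,"wy":0,"wz":0},{"x":0.12,"y":-0.165,"z":-0.1,"wx":0,"wy":0,"wz":0},{"x":0.12,"y":-0.202,"z":-0.1,"wx":0,"wy":0,"wz":0}]'
python3 -m handwheel '[{"x":0,"y":0,"z":0,"wx":0,"wy":0,"wz":0},{"x":0,"y":0,"z":0,"wx":0,"wy":0,"wz":0}]'
python3 - <<'E'
from h import *
d=snap('wrist','w3');s=ctrl.get_state();print(s['position'],R.from_rotvec(s['tool_rot']).as_matrix().round(3),s['grip_force'])
for P in [(.353,.355,.018),(.352,.28,.018),(.421,.35,.018),(.419,.28,.018),(.386,.316,.004)]: print(P,proj(d,P).round(0))
E
```

```text
time: 4.17
position: [0.3846, 0.1998, 0.1283]
tool_rot: [2.219, 2.222, 0.001]
ft_force: [0.7, 0.1, -0.8]
grip_width: 0.429
grip_force: 15.0
time: 4.33
position: [0.3841, 0.1998, 0.1284]
tool_rot: [-2.217, -2.225, -0.001]
ft_force: [1.0, -0.2, -1.2]
grip_width: 0.431
grip_force: 15.0
[0.38581187 0.1997552  0.12886897] [[-0.002  1.     0.001]
 [ 1.     0.002  0.001]
 [ 0.001  0.001 -1.   ]] 14.995771450776374
(0.353, 0.355, 0.018) [233.  -4.]
(0.352, 0.28, 0.018) [234. 107.]
(0.421, 0.35, 0.018) [330.   4.]
(0.419, 0.28, 0.018) [324. 107.]
(0.386, 0.316, 0.004) [280.  58.]
```

View pics/w3.png

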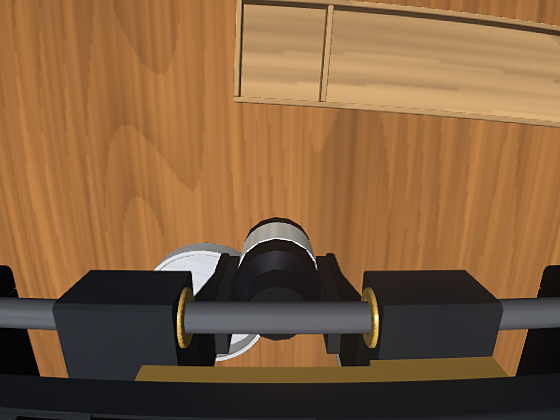

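The view shows the tray's near corner at (234,102), the divider at u≈323–332 and the compartment centre near (284,50). That is about 4 mm beyond the estimate, so I aim for (0.387, 0.319).

```bash
python3 -m handwheel '[{"x":0.03,"y":0.002,"z":0,"wx":0,"wy":0,"wz":0},{"x":0.06,"y":0.002,"z":0,"wx":0,"wy":0,"wz":0},{"x":0.09,"y":0.002,"z":0,"wx":0,"wy":0,"wz":0},{"x":0.119,"y":0.002,"z":0,"wx":0,"wy":0,"wz":0},{"x":0.119,"y":0.002,"z":0.02,"wx":0,"wy":0,"wz":0},{"x":0.119,"y":0.002,"z":0.05,"wx":0,"wy":0,"wz":0},{"x":0.119,"y":0.002,"z":0.075,"wx":0,"wy":0,"wz":0},{"x":0.119,"y":0.002,"z":0.085,"wx":0,"wy":0,"wz":0},{"x":0.119,"y":0.002,"z":0.092,"wx":0,"wy":0,"wz":0},{"x":0.119,"y":0.002,"z":0.094,"wx":0,"wy":0,"wz":0}]'
python3 -m handwheel '[{"x":0,"y":0,"z":0,"wx":0,"wy":0,"wz":0},{"x":0,"y":0,"z":0,"wx":0,"wy":0,"wz":0},{"x":0,"y":0,"z":0,"wx":0,"wy":0,"wz":0}]'
```

```text
time: 5.22
position: [0.3883, 0.3181, 0.0339]
tool_rot: [2.222, 2.221, -0.001]
ft_force: [0.2, 0.6, -0.3]
grip_width: 0.431
grip_force: 15.0
time: 5.47
position: [0.3886, 0.3193, 0.036]
tool_rot: [-2.221, -2.222, -0.005]
ft_force: [-0.1, -0.6, -0.8]
grip_width: 0.432
grip_force: 15.0
```

```bash
python3 -m handwheel '[{"x":0,"y":0,"z":0.001,"wx":0,"wy":0,"wz":0},{"x":0,"y":0,"z":0.002,"wx":0,"wy":0,"wz":0},{"x":0,"y":0,"z":0.002,"wx":0,"wy":0,"wz":0}]'
```

```text
time: 5.72
position: [0.388, 0.319, 0.0335]
tool_rot: [-2.22, -2.222, -0.003]
ft_force: [-0.6, -0.9, 2.5]
grip_width: 0.431
grip_force: 15.0
```

Floor contact (2.5 N). Release, lift and go over pot A.

```bash
python3 -m handwheel '[{"x":0,"y":0,"z":0,"wx":0,"wy":0,"wz":0},{"x":0,"y":0,"z":0,"wx":0,"wy":0,"wz":0},{"x":0,"y":0,"z":0,"wx":0,"wy":0,"wz":0},{"x":0,"y":0,"z":0,"wx":0,"wy":0,"wz":0},{"x":0,"y":0,"z":-0.03,"wx":0,"wy":0,"wz":0},{"x":0,"y":0,"z":-0.07,"wx":0,"wy":0,"wz":0},{"x":0,"y":0,"z":-0.1,"wx":0,"wy":0,"wz":0}]' 0.06
python3 -m handwheel '[{"x":-0.035,"y":0.009,"z":0,"wx":0,"wy":0,"wz":0},{"x":-0.07,"y":0.018,"z":0,"wx":0,"wy":0,"wz":0},{"x":-0.105,"y":0.027,"z":0,"wx":0,"wy":0,"wz":0},{"x":-0.14,"y":0.036,"z":0,"wx":0,"wy":0,"wz":0},{"x":-0.175,"y":0.045,"z":0,"wx":0,"wy":0,"wz":0},{"x":-0.21,"y":0.055,"z":0,"wx":0,"wy":0,"wz":0},{"x":-0.24,"y":0.064,"z":0,"wx":0,"wy":0,"wz":0},{"x":-0.259,"y":0.069,"z":0,"wx":0,"wy":0,"wz":0},{"x":-0.259,"y":0.069,"z":0,"wx":0,"wy":0,"wz":0},{"x":-0.259,"y":0.069,"z":0,"wx":0,"wy":0,"wz":0}]'
python3 -c "
from h import *
snap('side','s1');snap('top','t1')
s=ctrl.get_state();print(s['position'],R.from_rotvec(s['tool_rot']).as_matrix().round(3))"
```

```text
time: 6.3
position: [0.3876, 0.3184, 0.1343]
tool_rot: [2.221, 2.222, 0.0]
ft_force: [0.1, 1.3, 0.1]
grip_width: 0.683
grip_force: 0.0
time: 7.13
position: [0.4568, 0.0586, 0.1325]
tool_rot: [-2.224, -2.219, -0.0]
ft_force: [0.4, 0.2, 0.1]
grip_width: 0.692
grip_force: 0.0
[0.45641556 0.06064257 0.13243142] [[-0.002  1.    -0.   ]
 [ 1.     0.002  0.   ]
 [ 0.    -0.    -1.   ]]
```

```bash
python3 -m handwheel '[{"x":0,"y":0.001,"z":0.035,"wx":0,"wy":0,"wz":0},{"x":0,"y":0.001,"z":0.07,"wx":0,"wy":0,"wz":0},{"x":0,"y":0.001,"z":0.095,"wx":0,"wy":0,"wz":0},{"x":0,"y":0.001,"z":0.107,"wx":0,"wy":0,"wz":0},{"x":0,"y":0.001,"z":0.107,"wx":0,"wy":0,"wz":0}]'
python3 -m handwheel '[{"x":0,"y":0,"z":0,"wx":0,"wy":0,"wz":0},{"x":0,"y":0,"z":0,"wx":0,"wy":0,"wz":0},{"x":0,"y":0,"z":0,"wx":0,"wy":0,"wz":0},{"x":0,"y":0,"z":0,"wx":0,"wy":0,"wz":0},{"x":0,"y":0,"z":0,"wx":0,"wy":0,"wz":0},{"x":0,"y":0,"z":0,"wx":0,"wy":0,"wz":0}]' 0.02 15
python3 - <<'E'
from h import *
t,s=load('top0'),load('side0')
for n,d,(u0,v0,u1,v1) in [('top',t,(400,160,465,235)),('side',s,(310,300,405,385))]:
    a=d['image'][v0:v1,u0:u1].astype(int)
    m=((abs(a[:,:,0]-a[:,:,2])<30)&(a.mean(2)>60)).astype(np.uint8)
    c=max(cv2.findContours(m,cv2.RETR_EXTERNAL,cv2.CHAIN_APPROX_NONE)[0],key=cv2.contourArea)[:,0]+[u0,v0]
    print(n,c.min(0),c.max(0))
    # outer rim points: fit circle on plane z=.02 to the far half in view (upper contour)
    p=c if n=='top' else c[c[:,1]<340]
    P=np.array([onz(d,*q,.02)[:2] for q in p.astype(float)])
    x=np.linalg.lstsq(np.c_[2*P,np.ones(len(P))],(P**2).sum(1),rcond=None)[0];print('centre',x[:2].round(4),'r',np.sqrt(x[2]+x[0]**2+x[1]**2).round(4))
A=np.hstack([cv2.resize(d['image'][v0:v1,u0:u1,::-1],(390,360),interpolation=cv2.INTER_CUBIC) for d,u0,v0,u1,v1 in [(t,390,150,475,235),(s,305,295,405,387)]])
cv2.imwrite('pics/c2.png',A)
E
```

```text
time: 7.65
position: [0.4546, 0.0605, 0.0225]
tool_rot: [-2.215, -2.223, 0.009]
ft_force: [-1.0, -0.5, -0.2]
grip_width: 0.689
grip_force: 0.0
time: 8.15
position: [0.4584, 0.06, 0.0266]
tool_rot: [2.22, 2.222, 0.003]
ft_force: [-2.0, 0.4, 6.4]
grip_width: 0.432
grip_force: 15.0
top [406 173] [458 223]
centre [ 0.4909 -0.3141] r 0.0554
side [323 312] [390 373]
centre [ 0.4924 -0.3123] r 0.0543
```

View pics/c2.png

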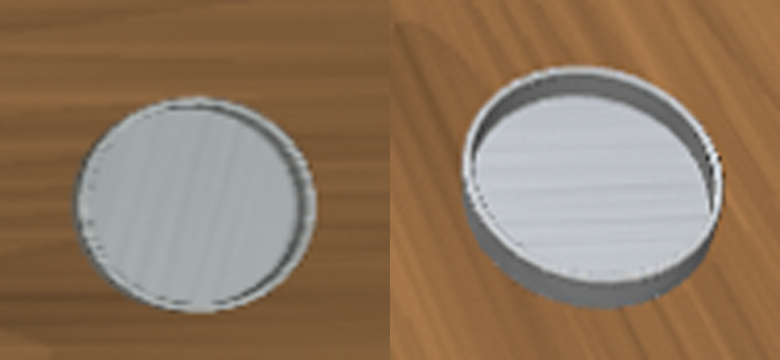

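Both views put the farther tin (0.58 m from the base against 0.34 m) at (0.4915, −0.313), with its rim 20 mm up and its radius 55 mm. That one is confirmed. Pot A is gripped, so I carry it to slot 1 at (0.4915, −0.285).

```bash
python3 -m handwheel '[{"x":0,"y":0,"z":-0.03,"wx":0,"wy":0,"wz":0},{"x":0,"y":0,"z":-0.07,"wx":0,"wy":0,"wz":0},{"x":0,"y":0,"z":-0.1,"wx":0,"wy":0,"wz":0},{"x":-0.035,"y":0.004,"z":-0.1,"wx":0,"wy":0,"wz":0},{"x":-0.07,"y":0.008,"z":-0.1,"wx":0,"wy":0,"wz":0},{"x":-0.105,"y":0.012,"z":-0.1,"wx":0,"wy":0,"wz":0},{"x":-0.14,"y":0.015,"z":-0.1,"wx":0,"wy":0,"wz":0},{"x":-0.175,"y":0.018,"z":-0.1,"wx":0,"wy":0,"wz":0},{"x":-0.21,"y":0.021,"z":-0.1,"wx":0,"wy":0,"wz":0},{"x":-0.245,"y":0.024,"z":-0.1,"wx":0,"wy":0,"wz":0}]'
python3 -m handwheel '[{"x":-0.035,"y":0.004,"z":0,"wx":0,"wy":0,"wz":0},{"x":-0.07,"y":0.008,"z":0,"wx":0,"wy":0,"wz":0},{"x":-0.1,"y":0.01,"z":0,"wx":0,"wy":0,"wz":0},{"x":-0.1,"y":0.01,"z":0,"wx":0,"wy":0,"wz":0},{"x":-0.1,"y":0.01,"z":0,"wx":0,"wy":0,"wz":0}]'
python3 -c "
from h import *
snap('side','s2')
s=ctrl.get_state();print(s['position'],R.from_rotvec(s['tool_rot']).as_matrix().round(3))"
```

```text
time: 8.98
position: [0.4818, -0.1871, 0.1258]
tool_rot: [2.22, 2.222, 0.002]
ft_force: [1.0, 0.6, -0.1]
grip_width: 0.432
grip_force: 15.0
time: 9.4
position: [0.491, -0.2878, 0.1254]
tool_rot: [2.225, 2.217, -0.002]
ft_force: [-0.2, 1.1, -1.4]
grip_width: 0.433
grip_force: 15.0
[ 0.49145416 -0.28573261  0.12516655] [[ 0.001  1.    -0.001]
 [ 1.    -0.001  0.   ]
 [ 0.    -0.001 -1.   ]]
```

```bash
python3 -m handwheel '[{"x":0,"y":0,"z":0.03,"wx":0,"wy":0,"wz":0},{"x":0,"y":0,"z":0.06,"wx":0,"wy":0,"wz":0},{"x":0,"y":0,"z":0.08,"wx":0,"wy":0,"wz":0},{"x":0,"y":0,"z":0.09,"wx":0,"wy":0,"wz":0},{"x":0,"y":0,"z":0.095,"wx":0,"wy":0,"wz":0},{"x":0,"y":0,"z":0.097,"wx":0,"wy":0,"wz":0},{"x":0,"y":0,"z":0.097,"wx":0,"wy":0,"wz":0},{"x":0,"y":0,"z":0.097,"wx":0,"wy":0,"wz":0}]'
python3 -m handwheel '[{"x":0,"y":0,"z":0.001,"wx":0,"wy":0,"wz":0},{"x":0,"y":0,"z":0.001,"wx":0,"wy":0,"wz":0},{"x":0,"y":0,"z":0.001,"wx":0,"wy":0,"wz":0}]'
```

```text
time: 10.12
position: [0.4932, -0.2849, 0.0297]
tool_rot: [2.218, 2.223, 0.003]
ft_force: [0.9, -0.6, -0.7]
grip_width: 0.429
grip_force: 15.0
time: 10.37
position: [0.4934, -0.2851, 0.0294]
tool_rot: [2.219, 2.222, 0.003]
ft_force: [-1.5, 2.6, 6.4]
grip_width: 0.429
grip_force: 15.0
```

Contact on the tin floor. Release and fetch pot B.

```bash
python3 -m handwheel '[{"x":0,"y":0,"z":0,"wx":0,"wy":0,"wz":0},{"x":0,"y":0,"z":0,"wx":0,"wy":0,"wz":0},{"x":0,"y":0,"z":0,"wx":0,"wy":0,"wz":0},{"x":0,"y":0,"z":0,"wx":0,"wy":0,"wz":0},{"x":0,"y":0,"z":-0.03,"wx":0,"wy":0,"wz":0},{"x":0,"y":0,"z":-0.07,"wx":0,"wy":0,"wz":0},{"x":0,"y":0,"z":-0.1,"wx":0,"wy":0,"wz":0}]' 0.06
python3 -m handwheel '[{"x":0.035,"y":-0.007,"z":0,"wx":0,"wy":0,"wz":0},{"x":0.07,"y":-0.014,"z":0,"wx":0,"wy":0,"wz":0},{"x":0.105,"y":-0.021,"z":0,"wx":0,"wy":0,"wz":0},{"x":0.14,"y":-0.028,"z":0,"wx":0,"wy":0,"wz":0},{"x":0.175,"y":-0.035,"z":0,"wx":0,"wy":0,"wz":0},{"x":0.195,"y":-0.04,"z":0,"wx":0,"wy":0,"wz":0},{"x":0.195,"y":-0.04,"z":0,"wx":0,"wy":0,"wz":0},{"x":0.195,"y":-0.04,"z":0,"wx":0,"wy":0,"wz":0},{"x":0.195,"y":-0.04,"z":0,"wx":0,"wy":0,"wz":0}]'
```

```text
time: 10.95
position: [0.4919, -0.2859, 0.1293]
tool_rot: [2.221, 2.221, -0.001]
ft_force: [1.3, -1.4, -0.0]
grip_width: 0.69
grip_force: 0.0
time: 11.7
position: [0.4521, -0.0914, 0.1277]
tool_rot: [2.221, 2.221, 0.0]
ft_force: [-0.2, -0.9, 0.2]
grip_width: 0.689
grip_force: 0.0
```

```bash
python3 - <<'E'
from h import *
t=snap('side','s3')
s=ctrl.get_state();print(s['position'])
a=t['image'][:,:,::-1];cv2.imwrite('pics/c3.png',np.hstack([cv2.resize(a[120:220,190:320],(390,300),interpolation=cv2.INTER_CUBIC),cv2.resize(a[260:380,290:420],(390,300),interpolation=cv2.INTER_CUBIC)]))
E
```

```text
[ 0.45208985 -0.09189536  0.12769879]
```

View pics/c3.png

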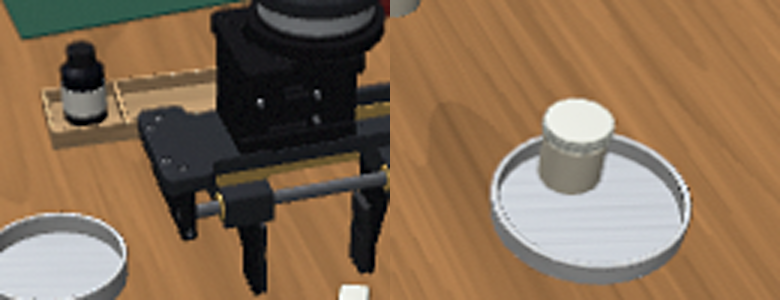

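The ink bottle stands in the small compartment (crop at (83,85)) and pot A stands in the tin (crop at (575,145)). Now pot B.

```bash
python3 -m handwheel '[{"x":0.001,"y":0,"z":0.035,"wx":0,"wy":0,"wz":0},{"x":0.001,"y":0,"z":0.07,"wx":0,"wy":0,"wz":0},{"x":0.001,"y":0,"z":0.092,"wx":0,"wy":0,"wz":0},{"x":0.001,"y":0,"z":0.102,"wx":0,"wy":0,"wz":0},{"x":0.001,"y":0,"z":0.102,"wx":0,"wy":0,"wz":0}]'
python3 -m handwheel '[{"x":0,"y":0,"z":0,"wx":0,"wy":0,"wz":0},{"x":0,"y":0,"z":0,"wx":0,"wy":0,"wz":0},{"x":0,"y":0,"z":0,"wx":0,"wy":0,"wz":0},{"x":0,"y":0,"z":0,"wx":0,"wy":0,"wz":0},{"x":0,"y":0,"z":0,"wx":0,"wy":0,"wz":0},{"x":0,"y":0,"z":0,"wx":0,"wy":0,"wz":0}]' 0.02 15
python3 -m handwheel '[{"x":0,"y":0,"z":-0.03,"wx":0,"wy":0,"wz":0},{"x":0,"y":0,"z":-0.07,"wx":0,"wy":0,"wz":0},{"x":0,"y":0,"z":-0.1,"wx":0,"wy":0,"wz":0},{"x":-0.035,"y":0.01,"z":-0.1,"wx":0,"wy":0,"wz":0},{"x":-0.07,"y":0.02,"z":-0.1,"wx":0,"wy":0,"wz":0},{"x":-0.105,"y":0.03,"z":-0.1,"wx":0,"wy":0,"wz":0},{"x":-0.14,"y":0.04,"z":-0.1,"wx":0,"wy":0,"wz":0},{"x":-0.175,"y":0.05,"z":-0.1,"wx":0,"wy":0,"wz":0},{"x":-0.21,"y":0.06,"z":-0.1,"wx":0,"wy":0,"wz":0},{"x":-0.236,"y":0.064,"z":-0.1,"wx":0,"wy":0,"wz":0}]'
python3 -m handwheel '[{"x":0,"y":0,"z":0,"wx":0,"wy":0,"wz":0},{"x":0,"y":0,"z":0,"wx":0,"wy":0,"wz":0},{"x":0,"y":0,"z":0,"wx":0,"wy":0,"wz":0}]'
```

```text
time: 12.17
position: [0.45, -0.0909, 0.0236]
tool_rot: [-2.222, -2.218, 0.007]
ft_force: [-0.3, 1.0, 0.4]
grip_width: 0.691
grip_force: 0.0
time: 12.67
position: [0.4525, -0.0894, 0.0266]
tool_rot: [2.22, 2.222, 0.002]
ft_force: [-1.4, -0.9, 7.4]
grip_width: 0.431
grip_force: 15.0
time: 13.5
position: [0.5169, -0.3282, 0.1254]
tool_rot: [2.22, 2.221, -0.002]
ft_force: [0.0, -0.4, -0.6]
grip_width: 0.432
grip_force: 15.0
time: 13.75
position: [0.5159, -0.3245, 0.1252]
tool_rot: [-2.22, -2.222, -0.001]
ft_force: [-0.2, -0.7, -0.8]
grip_width: 0.428
grip_force: 15.0
```

```bash
python3 -m handwheel '[{"x":-0.001,"y":0,"z":0.03,"wx":0,"wy":0,"wz":0},{"x":-0.001,"y":0,"z":0.06,"wx":0,"wy":0,"wz":0},{"x":-0.001,"y":0,"z":0.08,"wx":0,"wy":0,"wz":0},{"x":-0.001,"y":0,"z":0.09,"wx":0,"wy":0,"wz":0},{"x":-0.001,"y":0,"z":0.095,"wx":0,"wy":0,"wz":0},{"x":-0.001,"y":0,"z":0.097,"wx":0,"wy":0,"wz":0},{"x":-0.001,"y":0,"z":0.098,"wx":0,"wy":0,"wz":0},{"x":-0.001,"y":0,"z":0.098,"wx":0,"wy":0,"wz":0},{"x":-0.001,"y":0,"z":0.098,"wx":0,"wy":0,"wz":0}]'
```

```text
time: 14.5
position: [0.5168, -0.3252, 0.0295]
tool_rot: [-2.219, -2.223, -0.004]
ft_force: [-3.0, 3.2, 6.8]
grip_width: 0.428
grip_force: 15.0
```

```bash
python3 -m handwheel '[{"x":0,"y":0,"z":0,"wx":0,"wy":0,"wz":0},{"x":0,"y":0,"z":0,"wx":0,"wy":0,"wz":0},{"x":0,"y":0,"z":0,"wx":0,"wy":0,"wz":0},{"x":0,"y":0,"z":0,"wx":0,"wy":0,"wz":0},{"x":0,"y":0,"z":-0.03,"wx":0,"wy":0,"wz":0},{"x":0,"y":0,"z":-0.07,"wx":0,"wy":0,"wz":0},{"x":0,"y":0,"z":-0.1,"wx":0,"wy":0,"wz":0}]' 0.06
python3 -m handwheel '[{"x":0.035,"y":0.007,"z":0,"wx":0,"wy":0,"wz":0},{"x":0.07,"y":0.014,"z":0,"wx":0,"wy":0,"wz":0},{"x":0.105,"y":0.021,"z":0,"wx":0,"wy":0,"wz":0},{"x":0.14,"y":0.028,"z":0,"wx":0,"wy":0,"wz":0},{"x":0.175,"y":0.035,"z":0,"wx":0,"wy":0,"wz":0},{"x":0.21,"y":0.043,"z":0,"wx":0,"wy":0,"wz":0},{"x":0.24,"y":0.05,"z":0,"wx":0,"wy":0,"wz":0},{"x":0.258,"y":0.055,"z":0,"wx":0,"wy":0,"wz":0},{"x":0.258,"y":0.055,"z":0,"wx":0,"wy":0,"wz":0},{"x":0.258,"y":0.055,"z":0,"wx":0,"wy":0,"wz":0}]'
python3 -m handwheel '[{"x":0,"y":0,"z":0,"wx":0,"wy":0,"wz":0}]'
```

```text
time: 15.08
position: [0.5161, -0.3269, 0.1295]
tool_rot: [2.221, 2.221, -0.001]
ft_force: [1.4, -0.2, 0.7]
grip_width: 0.684
grip_force: 0.0
time: 15.92
position: [0.5711, -0.0671, 0.1275]
tool_rot: [2.217, 2.225, -0.0]
ft_force: [0.5, -0.7, 0.3]
grip_width: 0.687
grip_force: 0.0
time: 16.0
position: [0.5706, -0.0698, 0.1277]
tool_rot: [2.221, 2.22, -0.001]
ft_force: [0.2, -0.6, 0.0]
grip_width: 0.689
grip_force: 0.0
```

```bash
python3 -m handwheel '[{"x":0.001,"y":0,"z":0.035,"wx":0,"wy":0,"wz":0},{"x":0.001,"y":0,"z":0.07,"wx":0,"wy":0,"wz":0},{"x":0.001,"y":0,"z":0.092,"wx":0,"wy":0,"wz":0},{"x":0.001,"y":0,"z":0.102,"wx":0,"wy":0,"wz":0},{"x":0.001,"y":0,"z":0.102,"wx":0,"wy":0,"wz":0}]'
python3 -m handwheel '[{"x":0,"y":0,"z":0,"wx":0,"wy":0,"wz":0},{"x":0,"y":0,"z":0,"wx":0,"wy":0,"wz":0},{"x":0,"y":0,"z":0,"wx":0,"wy":0,"wz":0},{"x":0,"y":0,"z":0,"wx":0,"wy":0,"wz":0},{"x":0,"y":0,"z":0,"wx":0,"wy":0,"wz":0},{"x":0,"y":0,"z":0,"wx":0,"wy":0,"wz":0}]' 0.02 15
python3 -m handwheel '[{"x":0,"y":0,"z":-0.03,"wx":0,"wy":0,"wz":0},{"x":0,"y":0,"z":-0.07,"wx":0,"wy":0,"wz":0},{"x":0,"y":0,"z":-0.1,"wx":0,"wy":0,"wz":0},{"x":0,"y":0,"z":-0.1,"wx":0,"wy":0,"wz":0}]'
python3 -m handwheel '[{"x":-0.029,"y":-0.012,"z":0,"wx":0,"wy":0,"wz":6.5},{"x":-0.058,"y":-0.023,"z":0,"wx":0,"wy":0,"wz":13},{"x":-0.087,"y":-0.035,"z":0,"wx":0,"wy":0,"wz":19.5},{"x":-0.116,"y":-0.046,"z":0,"wx":0,"wy":0,"wz":26},{"x":-0.145,"y":-0.058,"z":0,"wx":0,"wy":0,"wz":32.5},{"x":-0.174,"y":-0.07,"z":0,"wx":0,"wy":0,"wz":39},{"x":-0.203,"y":-0.081,"z":0,"wx":0,"wy":0,"wz":45.5},{"x":-0.232,"y":-0.093,"z":0,"wx":0,"wy":0,"wz":52},{"x":-0.259,"y":-0.104,"z":0,"wx":0,"wy":0,"wz":58},{"x":-0.259,"y":-0.104,"z":0,"wx":0,"wy":0,"wz":60}]'
python3 -m handwheel '[{"x":0,"y":0,"z":0,"wx":0,"wy":0,"wz":0},{"x":0,"y":0,"z":0,"wx":0,"wy":0,"wz":0}]'
python3 -c "
from h import *
snap('wrist','w4');snap('side','s4')
s=ctrl.get_state();print(s['position'],R.from_rotvec(s['tool_rot']).as_matrix().round(3));print(move(.4673-s['position'][0],-.327-s['position'][1]))"
```

```text
time: 16.42
position: [0.5686, -0.0691, 0.0235]
tool_rot: [-2.222, -2.218, 0.006]
ft_force: [-0.9, -0.7, -0.1]
grip_width: 0.692
grip_force: 0.0
time: 16.92
position: [0.5716, -0.0674, 0.0268]
tool_rot: [2.22, 2.222, 0.002]
ft_force: [-1.4, 0.1, 6.3]
grip_width: 0.433
grip_force: 15.0
time: 17.25
position: [0.5752, -0.0681, 0.1321]
tool_rot: [2.216, 2.217, 0.013]
ft_force: [2.0, -0.6, -0.4]
grip_width: 0.433
grip_force: 15.0
time: 18.08
position: [0.4627, -0.3333, 0.1259]
tool_rot: [3.036, 0.792, -0.003]
ft_force: [-1.6, 0.1, -0.5]
grip_width: 0.433
grip_force: 15.0
time: 18.25
position: [0.4671, -0.3258, 0.1251]
tool_rot: [-3.033, -0.816, -0.0]
ft_force: [0.6, 0.9, -2.1]
grip_width: 0.429
grip_force: 15.0
[ 0.46786357 -0.32487842  0.12516394] [[ 0.864  0.504  0.   ]
 [ 0.504 -0.864  0.001]
 [ 0.001 -0.001 -1.   ]]
[-1.55528673e-03  1.54912442e-03 -2.31752277e-06]
```

View pics/w4.png

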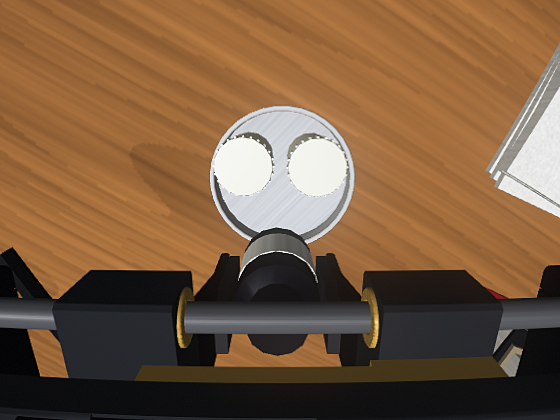

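The two pots sit side by side at (243,167) and (318,167) in the tin, whose centre is near (283,174), with the ink centred on the free third. Lower it.

```bash
python3 -c "
from h import *
d=load('w4')
for P in [(.4915,-.3132,.02),(.4925,-.285,.061),(.516,-.326,.061)]: print(proj(d,P).round(0))"
python3 -m handwheel '[{"x":-0.001,"y":0.001,"z":0.03,"wx":0,"wy":0,"wz":0},{"x":-0.001,"y":0.001,"z":0.06,"wx":0,"wy":0,"wz":0},{"x":-0.001,"y":0.001,"z":0.08,"wx":0,"wy":0,"wz":0},{"x":-0.001,"y":0.001,"z":0.09,"wx":0,"wy":0,"wz":0},{"x":-0.001,"y":0.001,"z":0.095,"wx":0,"wy":0,"wz":0},{"x":-0.001,"y":0.001,"z":0.097,"wx":0,"wy":0,"wz":0},{"x":-0.001,"y":0.001,"z":0.098,"wx":0,"wy":0,"wz":0},{"x":-0.001,"y":0.001,"z":0.098,"wx":0,"wy":0,"wz":0},{"x":-0.001,"y":0.001,"z":0.098,"wx":0,"wy":0,"wz":0}]'
```

```text
[279. 179.]
[242. 168.]
[316. 168.]
time: 19.1
position: [0.4663, -0.3256, 0.0295]
tool_rot: [-3.028, -0.816, 0.0]
ft_force: [-5.8, 7.7, 13.2]
grip_width: 0.431
grip_force: 15.0
```

```bash
python3 -m handwheel '[{"x":0,"y":0,"z":-0.001,"wx":0,"wy":0,"wz":0},{"x":0,"y":0,"z":-0.001,"wx":0,"wy":0,"wz":0}]'
python3 -m handwheel '[{"x":0,"y":0,"z":0,"wx":0,"wy":0,"wz":0},{"x":0,"y":0,"z":0,"wx":0,"wy":0,"wz":0},{"x":0,"y":0,"z":0,"wx":0,"wy":0,"wz":0},{"x":0,"y":0,"z":0,"wx":0,"wy":0,"wz":0},{"x":0,"y":0,"z":-0.03,"wx":0,"wy":0,"wz":0},{"x":0,"y":0,"z":-0.07,"wx":0,"wy":0,"wz":0},{"x":0,"y":0,"z":-0.1,"wx":0,"wy":0,"wz":0},{"x":0,"y":0,"z":-0.1,"wx":0,"wy":0,"wz":0}]' 0.06
python3 - <<'E'
from h import *
d=load('w2');tip,butt=onz(d,290,266.5,.006),onz(d,428.5,230.5,.006)
print(tip,butt,np.linalg.norm(tip-butt),(tip+butt)/2)
t=load('t1');print(onz(t,345,150.5,.006),onz(t,325.5,82,.006))
s=ctrl.get_state();print(s['position']);print(move(.6765-s['position'][0],-.108-s['position'][1]))
E
```

```text
time: 19.27
position: [0.4681, -0.3279, 0.0299]
tool_rot: [3.032, 0.816, 0.004]
ft_force: [-0.5, -0.5, -0.6]
grip_width: 0.431
grip_force: 15.0
time: 19.93
position: [0.4695, -0.3309, 0.1345]
tool_rot: [3.028, 0.811, 0.012]
ft_force: [1.5, -1.2, -0.1]
grip_width: 0.691
grip_force: 0.0
[ 0.59878613 -0.13105005  0.006     ] [ 0.75738803 -0.08857804  0.006     ] 0.16419023653564357 [ 0.67808708 -0.10981404  0.006     ]
[ 0.59921719 -0.12947605  0.006     ] [ 0.75424783 -0.08818262  0.006     ]
[ 0.46953779 -0.33087778  0.13453852]
[ 0.29067218 -0.08953681  0.00084153]
```

Two views agree on the pencil: length 164 mm, middle (0.678, −0.109), axis at 15°. Go above it, turning 15°, and look.

```bash
python3 -m handwheel '[{"x":0.036,"y":-0.01,"z":0,"wx":0,"wy":0,"wz":2},{"x":0.072,"y":-0.02,"z":0,"wx":0,"wy":0,"wz":4},{"x":0.108,"y":-0.03,"z":0,"wx":0,"wy":0,"wz":6},{"x":0.144,"y":-0.04,"z":0,"wx":0,"wy":0,"wz":8},{"x":0.18,"y":-0.05,"z":0,"wx":0,"wy":0,"wz":10},{"x":0.216,"y":-0.06,"z":0,"wx":0,"wy":0,"wz":12},{"x":0.252,"y":-0.07,"z":0,"wx":0,"wy":0,"wz":14},{"x":0.28,"y":-0.078,"z":0,"wx":0,"wy":0,"wz":15},{"x":0.292,"y":-0.082,"z":0,"wx":0,"wy":0,"wz":15},{"x":0.292,"y":-0.082,"z":0,"wx":0,"wy":0,"wz":15}]' 0.04
python3 -m handwheel '[{"x":0,"y":0,"z":0,"wx":0,"wy":0,"wz":0},{"x":0,"y":0,"z":0,"wx":0,"wy":0,"wz":0},{"x":0,"y":0,"z":0,"wx":0,"wy":0,"wz":0}]'
python3 - <<'E'
from h import *
d=snap('wrist','w5');x=snap('side','s5')
s=ctrl.get_state();print(s['position'],R.from_rotvec(s['tool_rot']).as_matrix().round(3));print(move(.678-s['position'][0],-.109-s['position'][1]))
print([proj(d,P).round(0) for P in [(.599,-.131,.006),(.7574,-.0886,.006),(.678,-.11,.006)]])
A=np.hstack([cv2.resize(d['image'],(448,336)),cv2.resize(x['image'][250:390,280:425],(348,336),interpolation=cv2.INTER_CUBIC)])
cv2.imwrite('pics/c5.png',A[:,:,::-1])
E
```

```text
time: 20.77
position: [0.6803, -0.1062, 0.1273]
tool_rot: [-3.112, -0.422, 0.001]
ft_force: [-1.0, 0.3, 0.2]
grip_width: 0.46
grip_force: 0.0
time: 21.02
position: [0.6769, -0.1137, 0.129]
tool_rot: [3.115, 0.405, -0.0]
ft_force: [0.3, -0.3, -0.3]
grip_width: 0.459
grip_force: 0.0
[ 0.6773793  -0.11271377  0.12903356] [[ 0.967  0.257  0.   ]
 [ 0.257 -0.967  0.   ]
 [ 0.    -0.    -1.   ]]
[ 1.55267135e-03 -3.43023803e-03  5.65676684e-07]
[array([274., 292.]), array([272., 101.]), array([273., 205.])]
```

View pics/c5.png

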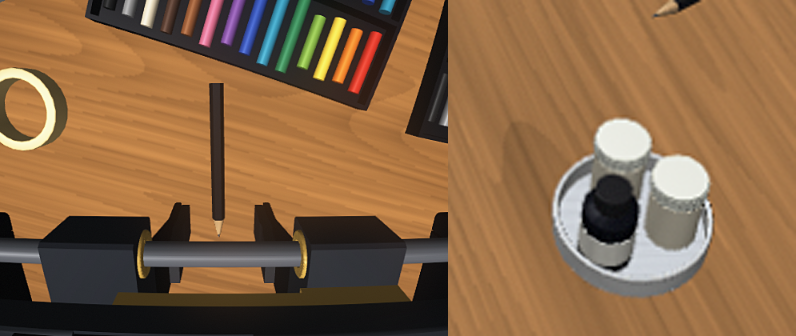

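The wrist shows the pencil midway between the fingers (tip (274,294), butt (271,105), as predicted). The side crop shows the three vessels upright in the tin. Descend.

```bash
python3 -m handwheel '[{"x":0.001,"y":-0.003,"z":0.03,"wx":0,"wy":0,"wz":0},{"x":0.001,"y":-0.003,"z":0.06,"wx":0,"wy":0,"wz":0},{"x":0.001,"y":-0.003,"z":0.09,"wx":0,"wy":0,"wz":0},{"x":0.001,"y":-0.003,"z":0.11,"wx":0,"wy":0,"wz":0},{"x":0.001,"y":-0.003,"z":0.119,"wx":0,"wy":0,"wz":0},{"x":0.001,"y":-0.003,"z":0.124,"wx":0,"wy":0,"wz":0},{"x":0.001,"y":-0.003,"z":0.124,"wx":0,"wy":0,"wz":0},{"x":0.001,"y":-0.003,"z":0.124,"wx":0,"wy":0,"wz":0},{"x":0.001,"y":-0.003,"z":0.124,"wx":0,"wy":0,"wz":0}]'
```

```text
time: 21.87
position: [0.6798, -0.1081, 0.0065]
tool_rot: [3.114, 0.411, 0.005]
ft_force: [-0.4, -0.3, -0.3]
grip_width: 0.457
grip_force: 0.0
```

```bash
python3 -m handwheel '[{"x":0,"y":0,"z":0.001,"wx":0,"wy":0,"wz":0},{"x":0,"y":0,"z":0.002,"wx":0,"wy":0,"wz":0},{"x":0,"y":0,"z":0.002,"wx":0,"wy":0,"wz":0}]'
python3 -m handwheel '[{"x":0,"y":0,"z":0,"wx":0,"wy":0,"wz":0},{"x":0,"y":0,"z":0,"wx":0,"wy":0,"wz":0},{"x":0,"y":0,"z":0,"wx":0,"wy":0,"wz":0},{"x":0,"y":0,"z":0,"wx":0,"wy":0,"wz":0},{"x":0,"y":0,"z":0,"wx":0,"wy":0,"wz":0},{"x":0,"y":0,"z":0,"wx":0,"wy":0,"wz":0}]' 0.005 15
```

```text
time: 22.12
position: [0.6789, -0.1074, 0.003]
tool_rot: [-3.114, -0.411, -0.001]
ft_force: [0.0, 0.0, 0.1]
grip_width: 0.458
grip_force: 0.0
time: 22.62
position: [0.6786, -0.1075, 0.0026]
tool_rot: [-3.115, -0.411, -0.0]
ft_force: [-0.2, 0.9, -0.1]
grip_width: 0.143
grip_force: 15.0
```

Gripped at 12.4 mm. Lift and carry to the long compartment at (0.520, 0.312), turning the pencil along the tray.

```bash
python3 -m handwheel '[{"x":0,"y":0,"z":-0.03,"wx":0,"wy":0,"wz":0},{"x":0,"y":0,"z":-0.07,"wx":0,"wy":0,"wz":0},{"x":0,"y":0,"z":-0.11,"wx":0,"wy":0,"wz":0},{"x":0,"y":0,"z":-0.11,"wx":0,"wy":0,"wz":0}]'
python3 -m handwheel '[{"x":-0.004,"y":-0.036,"z":0,"wx":0,"wy":0,"wz":2},{"x":-0.007,"y":-0.072,"z":0,"wx":0,"wy":0,"wz":4},{"x":-0.011,"y":-0.108,"z":0,"wx":0,"wy":0,"wz":6},{"x":-0.015,"y":-0.144,"z":0,"wx":0,"wy":0,"wz":8},{"x":-0.019,"y":-0.18,"z":0,"wx":0,"wy":0,"wz":10},{"x":-0.022,"y":-0.216,"z":0,"wx":0,"wy":0,"wz":12},{"x":-0.026,"y":-0.252,"z":0,"wx":0,"wy":0,"wz":14},{"x":-0.03,"y":-0.288,"z":0,"wx":0,"wy":0,"wz":16},{"x":-0.033,"y":-0.324,"z":0,"wx":0,"wy":0,"wz":17.7},{"x":-0.037,"y":-0.358,"z":0,"wx":0,"wy":0,"wz":17.7}]'
python3 -m handwheel '[{"x":-0.012,"y":-0.03,"z":0,"wx":0,"wy":0,"wz":0},{"x":-0.024,"y":-0.06,"z":0,"wx":0,"wy":0,"wz":0},{"x":-0.036,"y":-0.082,"z":0,"wx":0,"wy":0,"wz":0},{"x":-0.036,"y":-0.082,"z":0,"wx":0,"wy":0,"wz":0},{"x":-0.036,"y":-0.082,"z":0,"wx":0,"wy":0,"wz":0},{"x":-0.036,"y":-0.082,"z":0,"wx":0,"wy":0,"wz":0}]'
python3 - <<'E'
from h import *
d=snap('wrist','w6')
s=ctrl.get_state();print(s['position'],R.from_rotvec(s['tool_rot']).as_matrix().round(3));print(move(.52-s['position'][0],.312-s['position'][1]))
E
```

```text
time: 22.95
position: [0.6831, -0.1097, 0.1215]
tool_rot: [3.111, 0.41, 0.02]
ft_force: [1.9, -0.8, 1.1]
grip_width: 0.145
grip_force: 15.0
time: 23.78
position: [0.549, 0.2308, 0.1125]
tool_rot: [-3.14, 0.074, -0.0]
ft_force: [0.7, 1.3, -0.4]
grip_width: 0.145
grip_force: 15.0
time: 24.28
position: [0.5181, 0.3113, 0.1126]
tool_rot: [3.14, -0.074, 0.001]
ft_force: [0.8, -1.2, -0.4]
grip_width: 0.144
grip_force: 15.0
[0.51848019 0.31056162 0.11271545] [[ 0.999 -0.049  0.001]
 [-0.049 -0.999 -0.   ]
 [ 0.001  0.    -1.   ]]
[ 1.44822990e-03 -1.51043594e-03  2.73672003e-07]
```

View pics/w6.png

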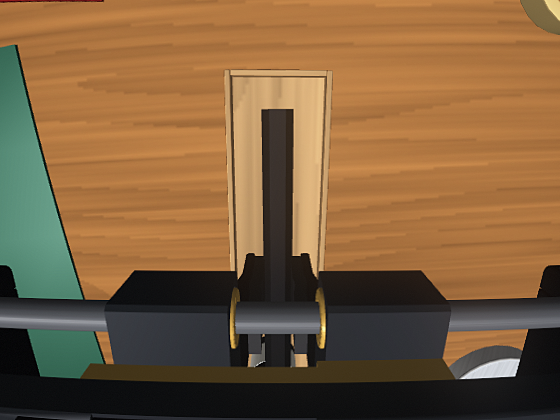

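The pencil is level, parallel and central over the long compartment (tray end wall at v≈73, walls at u≈230 and 328, pencil at u≈278). Lower it.

```bash
python3 -m handwheel '[{"x":0.001,"y":-0.001,"z":0.03,"wx":0,"wy":0,"wz":0},{"x":0.001,"y":-0.001,"z":0.06,"wx":0,"wy":0,"wz":0},{"x":0.001,"y":-0.001,"z":0.085,"wx":0,"wy":0,"wz":0},{"x":0.001,"y":-0.001,"z":0.097,"wx":0,"wy":0,"wz":0},{"x":0.001,"y":-0.001,"z":0.102,"wx":0,"wy":0,"wz":0},{"x":0.001,"y":-0.001,"z":0.105,"wx":0,"wy":0,"wz":0},{"x":0.001,"y":-0.001,"z":0.105,"wx":0,"wy":0,"wz":0},{"x":0.001,"y":-0.001,"z":0.105,"wx":0,"wy":0,"wz":0},{"x":0.001,"y":-0.001,"z":0.105,"wx":0,"wy":0,"wz":0}]'
python3 -m handwheel '[{"x":0,"y":0,"z":0.001,"wx":0,"wy":0,"wz":0},{"x":0,"y":0,"z":0.001,"wx":0,"wy":0,"wz":0}]'
```

```text
time: 25.08
position: [0.5199, 0.3136, 0.009]
tool_rot: [-3.139, 0.073, -0.003]
ft_force: [-0.6, 0.6, 0.4]
grip_width: 0.144
grip_force: 15.0
time: 25.25
position: [0.5191, 0.3136, 0.0072]
tool_rot: [-3.14, 0.072, -0.001]
ft_force: [0.8, 0.2, -0.2]
grip_width: 0.145
grip_force: 15.0
```

Within 1 mm of the floor. Release to 24 mm, rise and retreat, then take a last look.

```bash
python3 -m handwheel '[{"x":0,"y":0,"z":0,"wx":0,"wy":0,"wz":0},{"x":0,"y":0,"z":0,"wx":0,"wy":0,"wz":0},{"x":0,"y":0,"z":0,"wx":0,"wy":0,"wz":0},{"x":0,"y":0,"z":0,"wx":0,"wy":0,"wz":0},{"x":0,"y":0,"z":-0.02,"wx":0,"wy":0,"wz":0},{"x":0,"y":0,"z":-0.05,"wx":0,"wy":0,"wz":0},{"x":0,"y":0,"z":-0.09,"wx":0,"wy":0,"wz":0},{"x":0,"y":0,"z":-0.13,"wx":0,"wy":0,"wz":0},{"x":0,"y":0,"z":-0.17,"wx":0,"wy":0,"wz":0},{"x":0,"y":0,"z":-0.2,"wx":0,"wy":0,"wz":0}]' 0.024
python3 -m handwheel '[{"x":0,"y":-0.04,"z":0,"wx":0,"wy":0,"wz":0},{"x":0,"y":-0.08,"z":0,"wx":0,"wy":0,"wz":0},{"x":0,"y":-0.12,"z":0,"wx":0,"wy":0,"wz":0},{"x":0,"y":-0.15,"z":0,"wx":0,"wy":0,"wz":0},{"x":0,"y":-0.15,"z":0,"wx":0,"wy":0,"wz":0},{"x":0,"y":-0.15,"z":0,"wx":0,"wy":0,"wz":0}]'
python3 - <<'E'
from h import *
x=snap('side','s7');t=snap('top','t7')
C=lambda d,u0,v0,u1,v1:cv2.resize(d['image'][v0:v1,u0:u1],(390,290),interpolation=cv2.INTER_CUBIC)
A=np.vstack([np.hstack([C(t,225,75,355,237),C(t,385,150,485,235)]),np.hstack([C(x,195,120,325,217),C(x,290,280,420,380)])])
cv2.imwrite('pics/c7.png',A[:,:,::-1])
E
```

```text
time: 26.08
position: [0.5197, 0.313, 0.21]
tool_rot: [-3.139, 0.074, -0.004]
ft_force: [0.3, 0.5, -0.3]
grip_width: 0.277
grip_force: 0.0
time: 26.58
position: [0.5248, 0.4651, 0.2054]
tool_rot: [3.139, -0.067, -0.0]
ft_force: [0.4, -1.4, -1.0]
grip_width: 0.279
grip_force: 0.0
```

View pics/c7.png

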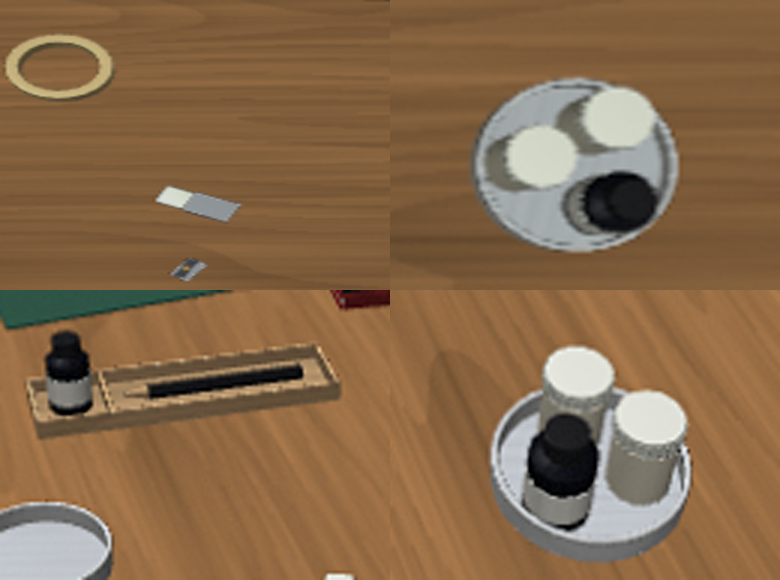

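The last look shows all three vessels upright on the tin's floor, and the bottle and the flat pencil in the tray. The eraser, sharpener and tape are where they started. Handing in.

```bash
python3 -c "
from bench import ctrl
print(ctrl.close_job())"
```

```text
the job is handed in; nothing more can be done
None
```

Both kits are packed as asked and the job is handed in at about 27 s of the 122 s allowed; the hand-in gave no verdict, but the last pictures showed everything upright and in place.

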